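# Show the round felt sample to the inspection camera

### The job

Take the round acoustic-felt sample out of the wooden sample rack and hold it up in the air in front of the inspection camera: grooved face squarely towards the lens, the sample's centre on the lens's line of sight, 18 cm from the lens. Finish while still holding it there, motionless in the gripper. Leave the other two samples standing where they are in the rack and do not touch the camera or its stand.

Things in the scene. Friction and masses are not known exactly. Their poses are not given: they have to be found in the camera images.
- disc_center (a point): Centre of the round sample: rigid rust-red felt disc, 100 mm diameter, 14 mm thick, about 70 g, on its rim in one of the three rack slots (varies), centre 60 mm above the table. x: its axis, out of the front face (twelve dark radial grooves; the back is plain with a white label). In the rack the grooves look away from the robot, x level. Grip across the 14 mm from above; top 70 mm stand clear.
- rack: Plywood sample rack, fixed, 210 (x) by 132 (y) by 40 mm high, on the robot's right. Origin: centre of its underside; z up. Three slots along its y at x = -70, 0, +70 mm, each 17 mm wide, 108 mm long, floor 10 mm above the table; one sample stands upright in each, front face towards rack +x, centred along y.
- square_center (a point): Centre of the square sample, same felt, 96 x 96 mm, 14 mm thick, standing in another slot of the rack; top 106 mm above the table. To be left alone. Axes as the round one's.
- hexagon_center (a point): Centre of the hexagonal sample, same felt, 100 mm across points, 87 mm tall, 14 mm thick, standing in another slot of the rack; top 97 mm above the table. To be left alone. Axes as the round one's.
- lens (a point): Centre of the lens's front glass: black barrel, 48 mm diameter, 35 mm long, on a white head 70 x 84 x 66 mm. The camera looks along this -x axis, roughly back to the robot and 10 to 30 degrees down; the tilt stays unless pushed. y level, z the picture's up. The disc's centre belongs 180 mm out on -x, disc x along this x; its turn about its own axis does not matter.
- camera_stand: The camera's stand, fixed, at the far side to the robot's left: dark round foot 150 mm across, pole to 332 mm height, bracket carrying the head 80 mm in front (-x) of the pole on a level tilt axis 300 mm above the table; the lens glass lies 70 mm in front of that axis. Origin: on the table under the tilt axis, so the pole stands at +80 mm x; z up.
Mind the look-alikes: they are no part of the job. Leave any blue look-alike of the rack alone.

How it is judged (in metres and radians):
On the way:
1. the round sample is lifted clear of the rack in the gripper (height (world z) of disc_center above 0.1 m and contact force between the fingers and disc above 0.5 N and contact force between disc and rack below 0.1 N), for 0.1 s.
At the end, for the whole second after the job is handed in: The gripper holds the round sample still in free air: centre over 140 mm up, 155 to 205 mm in front of the lens and within 20 mm of its line of sight, grooved face to the lens and square to it within 0.18 rad; the other two samples within 20 mm of where they stood (x of disc_center in the frame of lens between -0.205 and -0.155 m and y of disc_center in the frame of lens between -0.02 and 0.02 m and z of disc_center in the frame of lens between -0.02 and 0.02 m and angle between the x axis of disc_center and the x axis of lens, either way round below 0.18 rad and x of lens in the frame of disc_center above 0.1 m and height (world z) of disc_center above 0.14 m and contact force between the fingers and disc above 0.5 N and linear speed of disc below 0.03 m/s and angular speed of disc below 0.3 rad/s and contact force between disc and rack below 0.1 N and contact force between disc and camera_stand below 0.1 N and not (distance of square_center from where it was at the start of the episode above 0.02 m) and not (distance of hexagon_center from where it was at the start of the episode above 0.02 m)); the arm keeps its last pose, push and grip.
It fails at once if another sample is pulled or pushed out of place (more than 20 mm) (distance of any of square_center, hexagon_center from where it was at the start of the episode above 0.02 m).
It fails at once if the camera or its stand is touched by the robot or by the sample (contact force between any of the arm, the fingers, disc and camera_stand above 1 N).
It also fails if it takes over 42 s, if anything falls off the work surface, if the arm or the gripper's body presses on something with over 40 N, if the wrist force passes 120 N, or if a joint passes its speed limit or range.

### The arm

A 7-joint arm with a two-finger parallel gripper is mounted at the origin on the work surface. World frame = base frame: x ahead of the robot, y to its left, z up, the work surface at z = 0. Lengths are in mm, angles in rad, forces in N, time in s.
With the tool pointing down it reaches from about 350 to 900 mm from the base axis. Payload 19.9 kg.
Tool frame: the origin (TCP) lies midway between the tips of the shut fingers; the grasp point (between the pads) lies 19 mm behind it; z points along the fingers, y is the line along which they close (so a half turn about z gives the same grasp; the last joint's range is limited). The gripper opens to 85 mm and grips with 20 to 120 N. Pads are 22 mm wide; open, the fingers measure 114 mm over their backs; the gripper's body (76 mm by 85 mm) begins 54 mm behind the grasp point. The pads swing forward as they close: fully open they stand 13 mm farther back than shut.
Start: joints at [-1.161, 0.417, -0.01, 1.614, 0.005, 1.111, -0.053], TCP at [272.853, 562.274, 231.26] pointing down, gripper open.
Joint ranges: [-2.81, 2.81], [-0.39, 2.02], [-1.27, 1.25], [0.06, 2.57], [-1.19, 4.33], [0.19, 2], [-2.82, 2.82]. Speed limits (rad/s): [1.89, 1.89, 2.39, 2.39, 3.01, 3.01, 3.01].

### API

Orientations are given as a rotation vector (axis times angle).
In Python, from workcell import arm gives the robot as it stands.
- The arm moves only by the tool step_arm, never from a script. Its argument "targets" is a list of rows, each an object with "slide": the shift along the world's x, y, z each as a share of 120 mm, from -1 to 1, a list of three; "spin": the turn about the world's z as a share of 180 degrees, from -1 to 1. In form: [{"slide": [x, y, z], "spin": spin}, ...]. A call has 1 to 12 rows; each row is the pose to reach, as a shift and turn from the pose commanded when the call began, turning the shorter way round; what a row does not reach only later rows make up. A row lasts 1/8 s, in which the tool goes at most 62.5 mm and 10.7 degrees, less where a joint would pass 70% of its speed; a pose out of reach is approached as far as the arm can. A call with a number of a shift or a turn outside -1 to 1 is refused whole. A call with a gripper value outside its range is refused whole. "hand" is the opening, from 0 (shut) to 1 (fully open), set as the call begins (left out, the last holds). The fingers move at their own pace and stop on an object; the grip force is fixed at half the most. Time passes only in rows, so rows that repeat a pose let the fingers close. It gives the time, the measured TCP pose, the force, the opening and the grip force at its end, in the units of the state.
- arm.get_obs(): the state, without advancing time (a new reading comes with each control period).
- arm.camera(name): name is "scene" or "top"; returns the picture (420x560x3 uint8, blue, green, red); there is no depth.
- arm.camera_info(name): a dict with "mtx" (3x3 intrinsics, pixels), "xyz" and "rotation" of the camera in the world. Camera axes: x right, y down, z forward; pixel columns grow to the right and rows downward; lengths in mm; the calibration is good to about 2 mm. A picture is of the moment at which its call begins. camera_info takes no time and is no camera call.
- arm.finish_job(): hands the job in; it is judged then, once.
Trained networks look in the newest picture that a camera, given by its name, has taken for a name from the list of things; names that differ only in an ending like _2 or _b are one class to them, and where a whole thing is asked for, a point or a joint stands for the part that bears it (a point fixed in the world has none). Each returns a list of dicts, best first, with "conf" (0 to 1); they miss things now and then, are a little off and sometimes report something else, mostly with a low value. They report only what shows in the picture. A call takes as long as a camera call. They do not tell look-alikes from the thing itself.
- arm.silhouettes(camera, thing): "mask" (420x560 bool, what is visible of it) and "rect" ([left, top, right, bottom] in pixels, round what is visible of it).
The state is a dict: "time": time; "joints": joint angles; "joint_velocities": joint speeds; "effort": joint torques, N m; "tool_pos": TCP position; "tool_rot": TCP orientation; "ft_force": force on the tool from outside, world axes, zero at the start; "torque": the same for the moment, N m; "gripper_width": opening from 0.0 (shut) to 1.0 (fully open); "grasp_force": force on a finger pad.
Only numpy, scipy, OpenCV 4.12 (cv2) and the standard library are available. Lean on these libraries where they do the work, as an engineer would, in place of code of your own. Each camera call takes 0.05 s, during which the arm holds its last target. There are 200 camera calls.

## Working session

There is one attempt and no reset: what is moved stays moved. The work goes in short steps, Python scripts to look and compute and a tool call to move; the robot and the scene stay as the last step left them, time stands still between calls to the robot, and variables do not carry over. Pictures are saved under pics/ and viewed, at most 10 in all, crops included, and the job is handed in when it is done.

Besides the shell and the picture viewer there is one more tool, called after ">>>" as a command line: name --argument value ..., lists and objects as JSON in quotes. step_arm: Moves the arm, as the interface text tells. Shift numbers are shares of 120 mm and turn numbers shares of 180 degrees, none past 1 either way. Its arguments: {"type":"object","properties":{"targets":{"type":"array"},"hand":{"type":"number"}},"required":["targets"]}

```bash
mkdir -p pics
python3 - <<'E'
from workcell import arm
import cv2,numpy as np
for c in ("scene","top"):
    im=arm.camera(c); cv2.imwrite(f"pics/{c}0.png",im)
    i=arm.camera_info(c); print(c,np.round(i["mtx"],1).tolist(),np.round(i["xyz"],1),np.round(i["rotation"],4).tolist())
    for t in ("disc_center","square_center","hexagon_center","rack","lens","camera_stand"):
        for d in arm.silhouettes(c,t)[:3]:
            ys,xs=np.nonzero(d["mask"]); print(t,round(d["conf"],2),np.round(d["rect"]),xs.mean().round(1),ys.mean().round(1),len(xs))
o=arm.get_obs();print(o["time"],o["tool_pos"],o["tool_rot"],o["gripper_width"])
E
```

```text
scene [[522.3, 0.0, 269.5], [0.0, 522.3, 208.9], [0.0, 0.0, 1.0]] [1149.5 -187.1 1111.1] [-2.0769, -1.5314, 0.5062]
disc_center 0.66 [178. 282. 220. 317.] 197.6 295.9 817
square_center 0.61 [150. 232. 191. 270.] 170.1 249.3 893
hexagon_center 0.57 [164. 261. 206. 290.] 183.7 273.6 682
rack 0.91 [111. 159. 183. 236.] 146.6 197.5 3639
rack 0.84 [140. 236. 234. 336.] 189.4 290.8 2984
lens 0.66 [362. 232. 426. 295.] 395.7 260.4 2688
camera_stand 0.65 [357. 233. 445. 393.] 400.6 312.2 8327
camera_stand 0.58 [143. 236. 233. 336.] 189.3 290.1 3045
top [[430.7, 0.0, 284.1], [0.0, 430.7, 211.7], [0.0, 0.0, 1.0]] [ 370.1   -7.9 1105.3] [-2.1193, 2.1514, -0.1709]
disc_center 0.85 [334. 184. 370. 200.] 353.6 189.4 334
square_center 0.58 [350. 236. 397. 255.] 372.0 243.7 300
hexagon_center 0.56 [344. 208. 378. 223.] 360.3 217.7 299
rack 0.8 [323. 176. 399. 266.] 360.0 220.7 3649
lens 0.81 [166.  66. 220. 122.] 194.8 91.2 2159
camera_stand 0.92 [157.  37. 237. 134.] 196.6 88.5 4781
0.7 [272.86372592 562.28675923 231.2666924 ] [ 7.03673353e-01  3.06175376e+00 -6.45631003e-05] 1.0032076010029458
```

Run:
```python
import cv2
a=cv2.imread("pics/scene0.png");b=cv2.imread("pics/top0.png")
cv2.imwrite("pics/scene_big.png",cv2.resize(a[150:400,100:460],None,fx=2.2,fy=2.2,interpolation=cv2.INTER_CUBIC))
cv2.imwrite("pics/top_big.png",cv2.resize(b[30:290,150:420],None,fx=2.2,fy=2.2,interpolation=cv2.INTER_CUBIC))
```

```text
(no output)
```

View pics/scene_big.png

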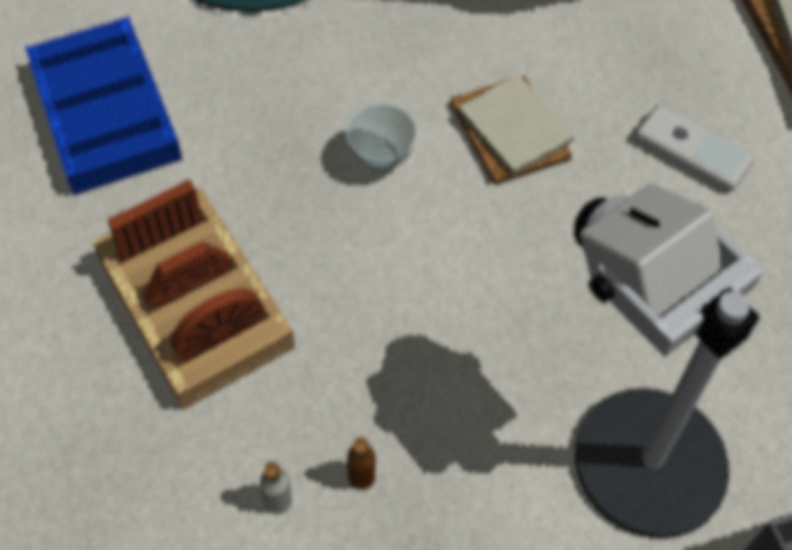

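View pics/top_big.png

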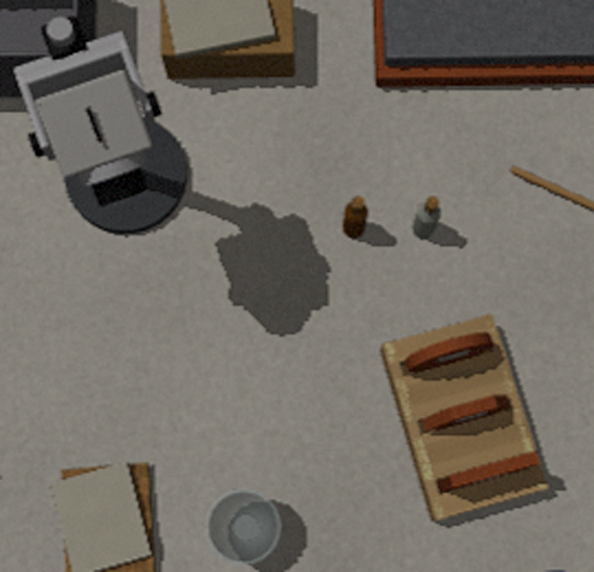

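The round disc stands in the far rack slot: big scene picture (220,320), top picture (450,352). The camera head is at top (95,120), tilted down towards the robot. The moves only allow turns about world z, so I'll measure the lens tilt first, by fitting the known geometry to both views.

```bash
cat > h.py <<'E'
import numpy as np,cv2
from scipy.spatial.transform import Rotation as R
from scipy.optimize import minimize
def proj(info,P):
    p=(np.asarray(P)-info["xyz"])@R.from_rotvec(info["rotation"]).as_matrix()
    p=p@np.array(info["mtx"]).T
    return p[:,:2]/p[:,2:]
def headpts(p):
    x,y,yaw,t=p
    box=np.array([[a,b,c] for a in(-35,35) for b in(-42,42) for c in(-33,33)],float)
    th=np.linspace(0,2*np.pi,24,endpoint=False)
    bar=np.array([[s,24*np.cos(u),24*np.sin(u)] for s in(35,70) for u in th])
    return box,bar,lens_R(yaw,t)
def lens_R(yaw,t): # x axis points from the scene into the lens, rising... view dir = -x
    # view dir v: heading yaw, t below level
    v=np.array([np.cos(yaw)*np.cos(t),np.sin(yaw)*np.cos(t),-np.sin(t)])
    y=np.cross([0,0,1],v);y/=np.linalg.norm(y)
    return np.column_stack([v,y,np.cross(v,y)])   # columns: view, left, up
def hull(info,P):
    m=np.zeros((420,560),np.uint8)
    cv2.fillConvexPoly(m,cv2.convexHull((proj(info,P)*16).astype(np.int32)),1,shift=4); return m>0
E
cat > fit.py <<'E'
from workcell import arm
from h import *
inf={};M={};RK={};D={}
for c in("scene","top"):
    inf[c]=arm.camera_info(c);arm.camera(c)
    M[c]=arm.silhouettes(c,"lens")[0]["mask"]
    RK[c]=[d["mask"] for d in arm.silhouettes(c,"rack")]
    D[c]=arm.silhouettes(c,"disc_center")[0]["mask"]
np.savez("m.npz",**{k+c:v[c] for k,v in(("L",M),("D",D)) for c in M})
def cost(p):
    b,q,r=headpts(p);o=np.array([p[0],p[1],300]);s=0
    for c in M:
        m=hull(inf[c],b@r.T+o)|hull(inf[c],q@r.T+o)
        s-= (m&M[c]).sum()/(m|M[c]).sum()
    return s
best=[]
for t in(.15,.3,.45):
  for yaw in(3.14,3.45,3.7):
    s=minimize(cost,[680,190,yaw,t],method="Nelder-Mead",options=dict(initial_simplex=np.array([680,190,yaw,t])+np.vstack([np.zeros(4),np.diag([30,30,.2,.15])]),xatol=.01,fatol=1e-5,maxiter=600))
    best.append((s.fun,*np.round(s.x,3)))
for b in sorted(best)[:4]:print(np.round(b,3))
p=np.array(sorted(best)[0][1:])
b,q,r=headpts(p);o=np.array([p[0],p[1],300])
out=[]
for c in M:
    im=arm.camera(c)
    z=proj(inf[c],b@r.T+o);k=4;ctr=z.mean(0)
    x0,y0=(ctr-45).astype(int);x0=max(x0,0);y0=max(y0,0)
    big=cv2.resize(im[y0:y0+95,x0:x0+95],None,fx=k,fy=k,interpolation=cv2.INTER_CUBIC)
    f=lambda P:((proj(inf[c],P@r.T+o)-[x0,y0]+.5)*k).astype(int)
    zb=f(b)
    for i in range(8):
        for j in range(i):
            if bin(i^j).count("1")==1: cv2.line(big,tuple(map(int,zb[i])),tuple(map(int,zb[j])),(0,255,0),1)
    cv2.polylines(big,[f(q[:24]),f(q[24:])],True,(255,0,255),1)
    cs,_=cv2.findContours(cv2.resize(M[c][y0:y0+95,x0:x0+95].astype(np.uint8),None,fx=k,fy=k),0,1);cv2.drawContours(big,cs,-1,(0,255,255),1)
    out.append(big)
cv2.imwrite("pics/fit.png",np.hstack(out))
E
python3 fit.py
```

```text
[-1.73400e+00  7.58689e+02  1.70120e+02  3.48300e+00  5.01000e-01]
[-1.73100e+00  7.58455e+02  1.69497e+02  3.46700e+00  5.06000e-01]
[-1.72700e+00  7.57572e+02  1.69664e+02  3.49300e+00  4.56000e-01]
[-1.72400e+00  7.55998e+02  1.69355e+02  3.48200e+00  4.05000e-01]
```

View pics/fit.png

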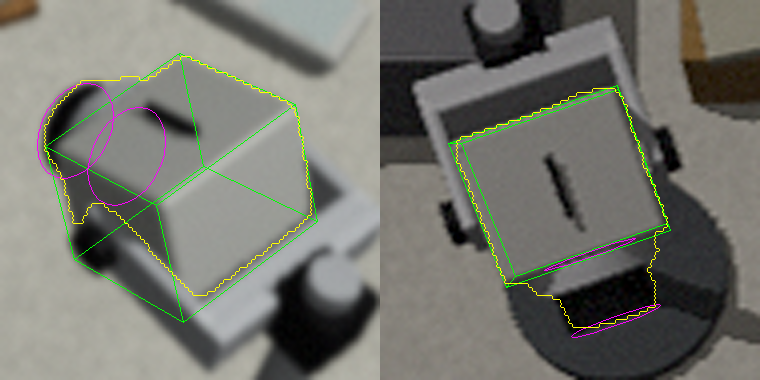

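The yellow masks leave out the part of the head hidden behind the bracket, so the tilt from this fit is uncertain (scene overlay: box bottom at (183,320), visible edge at (195,295)). I'll pick corners from a plain enlargement and fit those.

Run:
```python
import cv2,numpy as np
o=[]
for f,x,y in(("scene0",355,225),("top0",160,35)):
    c=cv2.resize(cv2.imread(f"pics/{f}.png")[y:y+100,x:x+66],None,fx=6,fy=6,interpolation=cv2.INTER_CUBIC)
    c=cv2.convertScaleAbs(c,alpha=1.4,beta=10)
    for i in range(0,66,10):
        cv2.putText(c,str(x+i),(i*6,10),0,.35,(0,0,255),1); cv2.line(c,(i*6,0),(i*6,600),(0,0,255) if i%20==0 else (0,120,0),1)
    for i in range(0,100,10):
        cv2.putText(c,str(y+i),(0,i*6+4),0,.35,(255,0,0),1); cv2.line(c,(0,i*6),(396,i*6),(0,0,255) if i%20==0 else (0,120,0),1)
    o.append(c)
cv2.imwrite("pics/z.png",np.hstack(o))
```

```text
(no output)
```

View pics/z.png

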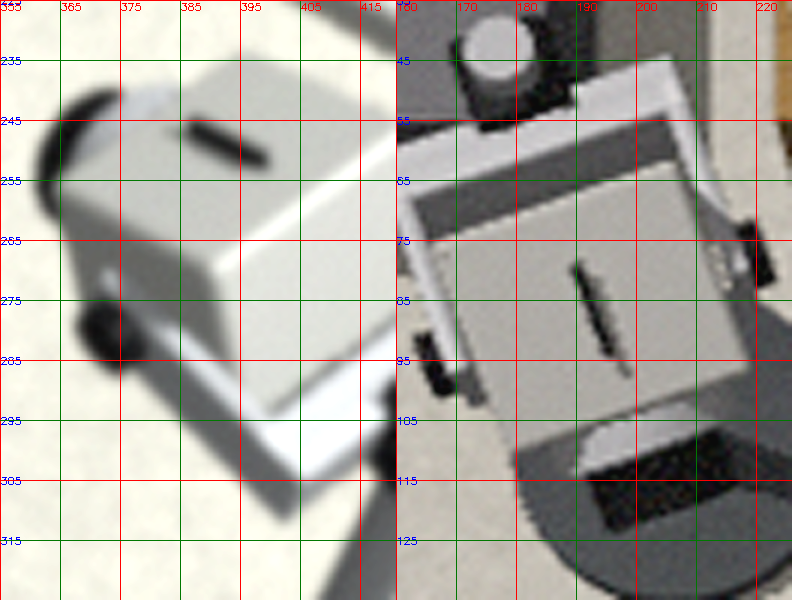

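```bash
cat > fit2.py <<'E'
from workcell import arm
from h import *
from scipy.optimize import least_squares
S=arm.camera_info("scene");T=arm.camera_info("top")
# local: view, left(of viewing dir), up.  robot-right (-y) = viewer's left
# robot sees: "rear-right" (-y side) -> view=-35
L=+42 
sp=[([-35,L,33],(390.3,270.3)),([35,L,33],(365,256.3)),([35,-L,33],(395,233.7)),([-35,-L,33],(423.7,245.7))]
tp=[([-35,-L,33],(166.5,75)),([-35,L,33],(206,61.7)),([35,L,33],(218.7,96.3)),([35,-L,33],(179.7,110))]
tp+=[([70,22,8],(217,116.7)),([70,-22,8],(196,123.7))]
w=lambda n:1. 
def res(p,full=False):
    r=lens_R(p[2],p[3]);o=np.array([p[0],p[1],300])
    e=[]
    for inf,pts in((S,sp),(T,tp)):
        P=np.array([a for a,_ in pts],float)@r.T+o
        d=proj(inf,P)-np.array([b for _,b in pts])
        if inf is T:d[4:]*=.3
        e.append(d)
    e=np.vstack(e);return e if full else e.ravel()
s=least_squares(res,[755,170,3.48,.3],loss="soft_l1",x_scale=[10,10,.1,.1])
print(np.round(s.x,3),"deg",np.degrees(s.x[2:]),s.cost);print(np.round(res(s.x,True),1).tolist())
for t in(.2,.3,.4,.5):
    q=least_squares(lambda a:res([*a,t]),s.x[:3]);print(t,q.cost,np.round(q.x,3))
E
python3 fit2.py
```

```text
[7.61358e+02 1.71365e+02 3.48600e+00 5.29000e-01] deg [199.74981859  30.31250278] 6.607674230317902
[[-0.7, -0.0], [-3.1, 0.3], [0.4, -0.5], [0.5, -0.8], [-2.2, -0.3], [0.4, -1.6], [1.0, -0.2], [-0.8, 0.5], [-0.3, -0.4], [-0.1, -0.4]]
0.2 58.760296479093654 [752.083 167.524   3.513]
0.3 36.963637983009995 [755.033 168.732   3.503]
0.4 20.536855035720997 [757.91  169.948   3.494]
0.5 11.613521764685363 [760.684 171.178   3.486]
```

The tilt is about 0.5 rad, so the disc belongs near (557, 98, 175) with its axis raised by about 29°. Next I'll locate the rack and disc with a joint outline fit (rack plus the three samples standing in it).

```bash
cat > fit3.py <<'E'
from workcell import arm
from h import *
inf={};U={}
for c in("scene","top"):
    inf[c]=arm.camera_info(c);im=arm.camera(c)
    u=np.zeros((420,560),bool)
    for t in("rack","disc_center","square_center","hexagon_center"):
        ds=arm.silhouettes(c,t)
        if t=="rack": ds=[d for d in ds if d["rect"][1]>(230 if c=="scene" else 170)]
        u|=ds[0]["mask"]
    U[c]=cv2.morphologyEx(u.astype(np.uint8),cv2.MORPH_CLOSE,np.ones((3,3)))>0
th=np.linspace(0,2*np.pi,40,endpoint=False);h6=np.arange(6)*np.pi/3
def ext(x,yz): return np.array([[x+s,a,b] for s in(-7,7) for a,b in yz],float)
parts=[np.array([[a,b,z] for a in(-105,105) for b in(-66,66) for z in(0,40)],float),
 ext(70,[(50*np.cos(t),60+50*np.sin(t)) for t in th]),
 ext(0,[(50*np.cos(t),53.5+50*np.sin(t)) for t in h6]),
 ext(-70,[(a,b) for a in(-48,48) for b in(10,106)])]
def cost(p,cs=("scene","top")):
    r=R.from_euler("z",p[2]).as_matrix();s=0
    for c in cs:
        m=np.zeros((420,560),bool)
        for q in parts:m|=hull(inf[c],q@r.T+[p[0],p[1],0])
        s-=(m&U[c]).sum()/(m|U[c]).sum()
    return s
for cs in(("scene","top"),("scene",),("top",)):
    x0=np.array([350,-195,.25])
    s=minimize(cost,x0,args=(cs,),method="Nelder-Mead",options=dict(initial_simplex=x0+np.vstack([np.zeros(3),np.diag([25,25,.15])]),xatol=.01,fatol=1e-5))
    p=s.x;print(cs,s.fun,np.round(p,3),"disc",np.round([p[0]+70*np.cos(p[2]),p[1]+70*np.sin(p[2])],1))
E
python3 fit3.py
```

```text
('scene', 'top') -1.8653013268510077 [ 5.24072e+02 -1.96607e+02  2.57000e-01] disc [ 591.8 -178.8]
('scene',) -0.9806851311953353 [ 5.24145e+02 -1.95950e+02  2.51000e-01] disc [ 591.9 -178.5]
('top',) -0.8915867944621938 [ 5.25936e+02 -1.97998e+02  2.49000e-01] disc [ 593.8 -180.8]
```

Measured: disc at (592, -179), rack yaw 0.253. The scene-only and top-only fits agree within about 2 mm. Target tool yaw is 14.5°, now 64.1°. I'll move there in stages at the current height.

>>> step_arm --targets '[{"slide": [0.19,-0.44,0.05],"spin": -0.02},{"slide": [0.38,-0.88,0.1],"spin": -0.04},{"slide": [0.38,-0.88,0.1],"spin": -0.04}]' --hand 0.5

```text
time: 2.08
tool_pos: [321.0, 453.4, 244.2]
tool_rot: [0.904, 3.007, 0.001]
ft_force: [0.4, 1.2, 0.6]
gripper_width: 0.5
grasp_force: 0.0
```

>>> step_arm --targets '[{"slide": [0.19,-0.44,0],"spin": -0.02},{"slide": [0.38,-0.88,0],"spin": -0.04},{"slide": [0.38,-0.88,0],"spin": -0.04}]'

```text
time: 2.45
tool_pos: [365.8, 348.0, 243.6]
tool_rot: [1.09, 2.946, -0.0]
ft_force: [-0.1, 0.9, 0.1]
gripper_width: 0.501
grasp_force: 0.0
```

>>> step_arm --targets '[{"slide": [0.19,-0.45,0],"spin": -0.02},{"slide": [0.38,-0.9,0],"spin": -0.04}]'

```text
time: 2.7
tool_pos: [409.9, 242.7, 243.3]
tool_rot: [1.264, 2.876, 0.0]
ft_force: [1.1, 0.7, -0.2]
gripper_width: 0.503
grasp_force: 0.0
```

>>> step_arm --targets '[{"slide": [0.19,-0.45,0],"spin": -0.02},{"slide": [0.38,-0.9,0],"spin": -0.04}]'

```text
time: 2.95
tool_pos: [455.8, 134.3, 243.5]
tool_rot: [1.443, 2.79, 0.001]
ft_force: [1.9, -0.1, 0.9]
gripper_width: 0.496
grasp_force: 0.0
```

>>> step_arm --targets '[{"slide": [0.19,-0.45,0],"spin": -0.02},{"slide": [0.38,-0.9,0],"spin": -0.04}]'

```text
time: 3.2
tool_pos: [501.7, 26.3, 243.5]
tool_rot: [1.615, 2.694, 0.001]
ft_force: [1.3, 1.3, -0.1]
gripper_width: 0.503
grasp_force: 0.0
```

>>> step_arm --targets '[{"slide": [0.19,-0.45,0],"spin": -0.02},{"slide": [0.38,-0.9,0],"spin": -0.04},{"slide": [0.38,-0.9,0],"spin": -0.04}]'

```text
time: 3.58
tool_pos: [547.4, -84.4, 243.1]
tool_rot: [1.787, 2.582, -0.003]
ft_force: [-0.1, 0.1, 0.1]
gripper_width: 0.501
grasp_force: 0.0
```

>>> step_arm --targets '[{"slide": [0.19,-0.4,-0.2],"spin": -0.017},{"slide": [0.374,-0.788,-0.5],"spin": -0.034},{"slide": [0.374,-0.788,-0.85],"spin": -0.034},{"slide": [0.374,-0.788,-0.85],"spin": -0.034}]'

```text
time: 4.08
tool_pos: [590.2, -173.8, 138.6]
tool_rot: [-1.912, -2.487, 0.004]
ft_force: [0.0, 0.2, 0.3]
gripper_width: 0.495
grasp_force: 0.0
```

Run:
```python
from workcell import arm
import cv2,numpy as np
a=arm.camera("scene");b=arm.camera("top");o=arm.get_obs();print(o["tool_pos"],o["tool_rot"],o["joints"])
f=lambda i,x,y,w,h:cv2.resize(i[y:y+h,x:x+w],(400,400),interpolation=cv2.INTER_CUBIC)
cv2.imwrite("pics/a.png",np.hstack([f(a,130,200,120,120),f(b,310,150,100,100)]))
```

```text
[ 592.00378723 -174.19707316  142.37126725] [1.91441344e+00 2.49070536e+00 8.14517252e-04] [-0.13807234  0.54378824  0.50718664  1.7266407  -0.31408819  0.9523212
  0.75204211]
```

View pics/a.png

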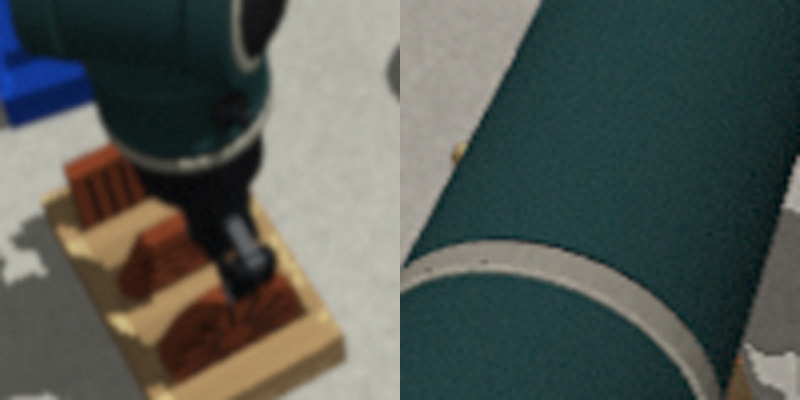

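The fingers straddle the disc at (245,300) in the scene crop, with the hexagon clear at (160,260). I'll correct y by 5 mm, go down and close.

>>> step_arm --targets '[{"slide": [0,-0.04,-0.2],"spin": 0},{"slide": [0,-0.04,-0.4],"spin": 0},{"slide": [0,-0.04,-0.59],"spin": 0},{"slide": [0,-0.04,-0.59],"spin": 0}]'

```text
time: 4.68
tool_pos: [591.8, -179.2, 71.3]
tool_rot: [-1.915, -2.49, -0.001]
ft_force: [-0.0, 0.6, 0.4]
gripper_width: 0.498
grasp_force: 0.0
```

>>> step_arm --targets '[{"slide": [0,0,0],"spin": 0},{"slide": [0,0,0],"spin": 0},{"slide": [0,0,0],"spin": 0},{"slide": [0,0,0],"spin": 0},{"slide": [0,0,0],"spin": 0}]' --hand 0

```text
time: 5.3
tool_pos: [592.2, -180.4, 72.3]
tool_rot: [1.916, 2.488, 0.002]
ft_force: [-2.2, 1.1, 9.9]
gripper_width: 0.153
grasp_force: 58.3
```

>>> step_arm --targets '[{"slide": [0,0,0.15],"spin": 0},{"slide": [0,0,0.35],"spin": 0},{"slide": [0,0,0.6],"spin": 0},{"slide": [0,0,0.9],"spin": 0},{"slide": [0,0,0.9],"spin": 0},{"slide": [0,0,0.9],"spin": 0}]'

```text
time: 6.05
tool_pos: [591.2, -180.1, 179.0]
tool_rot: [1.917, 2.489, 0.001]
ft_force: [-0.2, -0.2, -0.3]
gripper_width: 0.156
grasp_force: 59.3
```

Disc is held and clear of the rack. The tool needs about 29° of outward tilt and the moves offer no direct tilt, so I'll see what the arm does at the edge of its vertical-tool reach. I'll go up with the closing line turned radial.

>>> step_arm --targets '[{"slide": [0,0,0.5],"spin": -0.06},{"slide": [0,0,1],"spin": -0.12},{"slide": [0,0,1],"spin": -0.17},{"slide": [0,0,1],"spin": -0.17}]'

```text
time: 6.55
tool_pos: [591.1, -179.9, 297.9]
tool_rot: [-2.504, -1.896, 0.001]
ft_force: [0.5, -0.6, -1.1]
gripper_width: 0.153
grasp_force: 59.2
```

>>> step_arm --targets '[{"slide": [0,0,0.5],"spin": 0},{"slide": [0,0,1],"spin": 0},{"slide": [0,0,1],"spin": 0}]'

```text
time: 6.92
tool_pos: [592.0, -181.1, 421.5]
tool_rot: [2.499, 1.898, 0.004]
ft_force: [0.0, 0.4, -2.1]
gripper_width: 0.157
grasp_force: 59.4
```

>>> step_arm --targets '[{"slide": [0,0,0.5],"spin": 0},{"slide": [0,0,1],"spin": 0},{"slide": [0,0,1],"spin": 0}]'

```text
time: 7.3
tool_pos: [591.8, -181.0, 540.6]
tool_rot: [2.5, 1.897, 0.002]
ft_force: [1.0, -0.6, -2.7]
gripper_width: 0.158
grasp_force: 59.4
```

```bash
python3 -c "
from workcell import arm
o=arm.get_obs();print(o['tool_pos'],o['tool_rot'],o['joints'].round(3) if hasattr(o['joints'],'round') else o['joints'])"
```

```text
[ 591.76618835 -180.99037755  540.62455173] [2.50045029e+00 1.89720201e+00 2.19275799e-03] [-0.225  0.366  0.736  1.101 -0.247  1.754  0.157]
```

>>> step_arm --targets '[{"slide": [0,0,0.5],"spin": 0},{"slide": [0,0,1],"spin": 0},{"slide": [0,0,1],"spin": 0}]'

```text
time: 7.68
tool_pos: [592.1, -178.1, 633.4]
tool_rot: [-2.497, -1.904, 0.007]
ft_force: [1.1, 0.4, -1.8]
gripper_width: 0.15
grasp_force: 59.4
```

>>> step_arm --targets '[{"slide": [0,0,0.5],"spin": 0},{"slide": [0,0,1],"spin": 0},{"slide": [0,0,1],"spin": 0}]'

```text
time: 8.05
tool_pos: [564.3, -166.3, 705.6]
tool_rot: [2.425, 1.842, 0.1]
ft_force: [0.3, -0.5, -1.1]
gripper_width: 0.154
grasp_force: 59.3
```

```bash
python3 -c "
from workcell import arm
o=arm.get_obs();print(o['tool_pos'],o['tool_rot'],o['joints'].round(3) if hasattr(o['joints'],'round') else o['joints'])"
```

```text
[ 564.31744987 -166.28630799  705.55408159] [2.42514157 1.84218799 0.09972834] [-0.06   0.323  0.526  0.736 -0.191  2.002  0.072]
```

The arm does give tilt at its edge: about 5° so far. I'll check whether it persists when moving back into reach.

>>> step_arm --targets '[{"slide": [0,0,-0.4],"spin": 0},{"slide": [0,0,-0.8],"spin": 0},{"slide": [0,0,-0.8],"spin": 0}]'

```text
time: 8.43
tool_pos: [563.1, -164.4, 607.6]
tool_rot: [2.427, 1.846, 0.095]
ft_force: [0.1, 0.5, 1.0]
gripper_width: 0.157
grasp_force: 59.2
```

```bash
python3 -c "
from workcell import arm
o=arm.get_obs();print(o['tool_pos'],o['tool_rot'],o['joints'].round(3) if hasattr(o['joints'],'round') else o['joints'])"
```

```text
[ 563.08344548 -164.43237798  607.55630219] [2.42695871 1.8459113  0.09499134] [-0.156  0.216  0.516  1.095 -0.11   1.747  0.048]
```

The tilt persists, because the commanded pose becomes the reached one. Before adding more I'll check the direction with a small helper.

```bash
cat > st.py <<'E'
from workcell import arm
from h import *
o=arm.get_obs();r=R.from_rotvec(o["tool_rot"]).as_matrix()
y=r[:,1]*np.sign(r[0,1]);
print("t",round(o["time"],2),"pos",np.round(o["tool_pos"],1),"y head/elev",np.degrees([np.arctan2(y[1],y[0]),np.arcsin(y[2])]).round(1),"z",r[:,2].round(3),"q",np.round(o["joints"],3))
print("disc",np.round(o["tool_pos"]+11.7*r[:,2],1))
E
python3 st.py
```

```text
t 8.43 pos [ 563.1 -164.4  607.6] y head/elev [-15.5   6.3] z [ 0.104 -0.035 -0.994] q [-0.156  0.216  0.516  1.095 -0.11   1.747  0.048]
disc [ 564.3 -164.8  595.9]
```

>>> step_arm --targets '[{"slide": [0,0,0.5],"spin": 0},{"slide": [0,0,1],"spin": 0},{"slide": [0,0,1],"spin": 0}]'

```text
time: 8.8
tool_pos: [560.7, -165.4, 722.2]
tool_rot: [2.406, 1.826, 0.126]
ft_force: [-0.8, 0.0, -0.8]
gripper_width: 0.157
grasp_force: 59.2
```

>>> step_arm --targets '[{"slide": [0,0,0.5],"spin": 0},{"slide": [0,0,1],"spin": 0},{"slide": [0,0,1],"spin": 0}]'

```text
time: 9.18
tool_pos: [541.0, -159.2, 756.5]
tool_rot: [2.363, 1.792, 0.18]
ft_force: [-0.1, 0.8, -1.3]
gripper_width: 0.151
grasp_force: 59.3
```

```bash
python3 st.py
```

```text
t 9.18 pos [ 541.  -159.2  756.5] y head/elev [-15.6  12. ] z [ 0.198 -0.062 -0.978] q [ 0.036  0.252  0.316  0.686 -0.092  2.004  0.014]
disc [ 543.3 -160.   745.1]
```

The direction is right: the front face tips upward, 12° now. Continue.

>>> step_arm --targets '[{"slide": [0,0,1],"spin": 0},{"slide": [0,0,1],"spin": 0},{"slide": [0,0,1],"spin": 0},{"slide": [0,0,1],"spin": 0}]'

```text
time: 9.68
tool_pos: [526.3, -155.1, 790.7]
tool_rot: [2.315, 1.755, 0.237]
ft_force: [-0.1, 0.6, -1.2]
gripper_width: 0.156
grasp_force: 59.3
```

>>> step_arm --targets '[{"slide": [0,0,1],"spin": 0},{"slide": [0,0,1],"spin": 0},{"slide": [0,0,1],"spin": 0},{"slide": [0,0,1],"spin": 0}]'

```text
time: 10.18
tool_pos: [512.2, -151.3, 824.9]
tool_rot: [2.265, 1.717, 0.294]
ft_force: [0.1, 0.6, -0.6]
gripper_width: 0.157
grasp_force: 59.3
```

```bash
python3 st.py
```

```text
t 10.18 pos [ 512.2 -151.3  824.9] y head/elev [-15.6  20.1] z [ 0.328 -0.101 -0.939] q [-0.028  0.194  0.392  0.605 -0.098  2.003  0.013]
disc [ 516.1 -152.4  813.9]
```

>>> step_arm --targets '[{"slide": [0,0,1],"spin": 0},{"slide": [0,0,1],"spin": 0},{"slide": [0,0,1],"spin": 0},{"slide": [0,0,1],"spin": 0}]'

```text
time: 10.68
tool_pos: [499.7, -147.7, 856.8]
tool_rot: [2.216, 1.68, 0.347]
ft_force: [0.1, -0.5, -1.3]
gripper_width: 0.158
grasp_force: 59.3
```

>>> step_arm --targets '[{"slide": [0,0,1],"spin": 0},{"slide": [0,0,1],"spin": 0},{"slide": [0,0,1],"spin": 0},{"slide": [0,0,1],"spin": 0}]'

```text
time: 11.18
tool_pos: [487.7, -144.5, 887.6]
tool_rot: [2.166, 1.642, 0.397]
ft_force: [0.0, -0.7, -1.0]
gripper_width: 0.152
grasp_force: 59.3
```

```bash
python3 st.py
```

```text
t 11.18 pos [ 487.7 -144.5  887.6] y head/elev [-15.5  28. ] z [ 0.449 -0.137 -0.883] q [-0.079  0.163  0.463  0.5   -0.113  2.003  0.014]
disc [ 493.  -146.1  877.2]
```

```bash
cat > chk.py <<'E'
from workcell import arm
from h import *
from scipy.optimize import least_squares
S=arm.camera_info("scene");T=arm.camera_info("top")
L=42
sp=[([-35,L,33],(390.3,270.3)),([35,-L,33],(395,233.7)),([-35,-L,33],(423.7,245.7))]
tp=[([-35,-L,33],(166.5,75)),([-35,L,33],(206,61.7)),([35,L,33],(218.7,96.3)),([35,-L,33],(179.7,110))]
def res(p,full=False):
    r=lens_R(p[2],p[3]);o=np.array([p[0],p[1],300]);h=np.array([np.cos(p[2]),np.sin(p[2]),0]);e=[]
    for inf,pts,ex in((S,sp,[(0,(396.4,360)),(332,(434,288.6))]),(T,tp,[(332,(178,46))])):
        P=np.array([a for a,_ in pts],float)@r.T+o
        P=np.vstack([P]+[o-80*h+[0,0,z-300] for z,_ in ex])
        e.append(proj(inf,P)-np.array([b for _,b in pts]+[b for _,b in ex]))
    e=np.vstack(e);return e if full else e.ravel()
s=least_squares(res,[760,171,3.48,.5],loss="soft_l1",x_scale=[10,10,.1,.1]);p=s.x
print(np.round(p,3),np.degrees(p[2:]));print(np.round(res(p,True),1).tolist())
v=lens_R(p[2],p[3])[:,0];print("target",np.array([p[0],p[1],300])+250*v)
# front glass centre/barrel seen from the top camera: ring edge (196,123.7),(217,116.7); scene barrel left edge ~(361,254)
r=lens_R(p[2],p[3]);o=np.array([p[0],p[1],300])
th=np.linspace(0,2*np.pi,60);ring=np.array([[70,24*np.cos(a),24*np.sin(a)] for a in th])@r.T+o
for c in(S,T):
    q=proj(c,ring);print("ring bbox",q.min(0).round(1),q.max(0).round(1))
E
python3 chk.py
```

```text
[7.60207e+02 1.70785e+02 3.49100e+00 5.04000e-01] [199.99641798  28.88619339]
[[-0.8, 0.1], [-0.1, -1.2], [0.3, -0.8], [-1.1, 0.8], [-0.2, -0.1], [-2.1, -0.1], [0.4, -1.6], [1.2, -0.1], [-0.6, 0.7], [-1.6, -4.2]]
target [554.50807471  95.93159178 179.23214805]
ring bbox [359.3 240. ] [378.4 263.9]
ring bbox [195.2 114.8] [217.4 123.1]
```

The fits agree: target disc centre (554.5, 96, 179), heading 20°, elevation 29°. The projected ring matches the barrel in both pictures. I'll come down on the robot side of the target.

>>> step_arm --targets '[{"slide": [-0.03,0.1,-0.4],"spin": 0.015},{"slide": [-0.05,0.2,-0.8],"spin": 0.03},{"slide": [-0.07,0.28,-1],"spin": 0.04},{"slide": [-0.07,0.28,-1],"spin": 0.04}]'

```text
time: 11.68
tool_pos: [478.3, -109.5, 763.7]
tool_rot: [2.07, 1.791, 0.429]
ft_force: [-0.7, -0.2, 1.3]
gripper_width: 0.159
grasp_force: 59.3
```

>>> step_arm --targets '[{"slide": [-0.03,0.1,-0.4],"spin": 0.015},{"slide": [-0.05,0.2,-0.8],"spin": 0.03},{"slide": [-0.07,0.28,-1],"spin": 0.04},{"slide": [-0.07,0.28,-1],"spin": 0.04}]'

```text
time: 12.18
tool_pos: [471.0, -77.8, 649.6]
tool_rot: [1.964, 1.918, 0.47]
ft_force: [0.2, 0.4, 0.3]
gripper_width: 0.156
grasp_force: 59.3
```

>>> step_arm --targets '[{"slide": [-0.03,0.1,-0.4],"spin": 0.015},{"slide": [-0.05,0.2,-0.8],"spin": 0.03},{"slide": [-0.07,0.28,-1],"spin": 0.04},{"slide": [-0.07,0.28,-1],"spin": 0.04}]'

```text
time: 12.68
tool_pos: [463.1, -44.3, 529.7]
tool_rot: [1.851, 2.05, 0.502]
ft_force: [0.4, -0.4, 0.3]
gripper_width: 0.154
grasp_force: 59.3
```

```bash
python3 st.py
```

```text
t 12.68 pos [463.1 -44.3 529.7] y head/elev [ 6.  28.1] z [ 0.469  0.037 -0.882] q [-0.359 -0.336  0.298  1.807  0.092  1.166  0.035]
disc [468.6 -43.8 519.4]
```

>>> step_arm --targets '[{"slide": [0.1,0.1,-0.3],"spin": 0.015},{"slide": [0.2,0.25,-0.7],"spin": 0.03},{"slide": [0.2,0.4,-1],"spin": 0.04},{"slide": [0.2,0.4,-1],"spin": 0.04}]'

```text
time: 13.18
tool_pos: [487.2, 4.2, 408.9]
tool_rot: [1.729, 2.177, 0.532]
ft_force: [0.5, -0.1, 0.5]
gripper_width: 0.154
grasp_force: 59.2
```

>>> step_arm --targets '[{"slide": [0.05,0.1,-0.4],"spin": 0.015},{"slide": [0.1,0.2,-0.8],"spin": 0.03},{"slide": [0.1,0.3,-1],"spin": 0.038},{"slide": [0.1,0.3,-1],"spin": 0.038}]'

```text
time: 13.68
tool_pos: [499.8, 40.0, 289.8]
tool_rot: [1.605, 2.29, 0.563]
ft_force: [0.6, 0.4, 1.0]
gripper_width: 0.155
grasp_force: 59.2
```

```bash
python3 st.py
```

```text
t 13.68 pos [499.8  40.  289.8] y head/elev [20.1 28.1] z [ 0.446  0.15  -0.882] q [-0.504 -0.126  0.405  2.186 -0.107  0.596  0.332]
disc [505.1  41.7 279.5]
```

>>> step_arm --targets '[{"slide": [0.05,0.1,-0.3],"spin": 0},{"slide": [0.15,0.2,-0.6],"spin": 0},{"slide": [0.28,0.33,-0.84],"spin": 0},{"slide": [0.41,0.45,-0.84],"spin": 0},{"slide": [0.41,0.45,-0.84],"spin": 0},{"slide": [0.41,0.45,-0.84],"spin": 0}]'

```text
time: 14.42
tool_pos: [548.5, 94.2, 189.4]
tool_rot: [1.604, 2.289, 0.566]
ft_force: [-1.1, -0.0, -0.4]
gripper_width: 0.155
grasp_force: 59.2
```

```bash
python3 st.py
python3 - <<'E'
from workcell import arm
import cv2,numpy as np
from h import *
a=arm.camera("scene");b=arm.camera("top")
S=arm.camera_info("scene");T=arm.camera_info("top")
v=lens_R(3.491,.504);th=np.linspace(0,2*np.pi,60)
o=np.array([760.2,170.8,300])
ring=o+np.array([[250-7,50*np.cos(t),50*np.sin(t)] for t in th])@v.T
out=[]
for im,c,x,y,w in((a,S,290,170,150),(b,T,170,60,150)):
    k=2.66;g=cv2.resize(im[y:y+w,x:x+w],None,fx=k,fy=k,interpolation=cv2.INTER_CUBIC)
    q=lambda P:((proj(c,P)-[x,y]+.5)*k).astype(int)
    cv2.polylines(g,[q(ring)],True,(0,255,0),1)
    cv2.line(g,*[tuple(map(int,z)) for z in q(np.array([o+70*v[:,0],o+243*v[:,0]]))],(255,255,0),1)
    out.append(g)
cv2.imwrite("pics/end.png",np.hstack(out))
E
```

```text
t 14.43 pos [548.5  94.2 189.4] y head/elev [20.1 28.2] z [ 0.448  0.152 -0.881] q [-0.558  0.15   0.399  2.2   -0.395  0.339  0.514]
disc [553.7  95.9 179.1]
```

View pics/end.png

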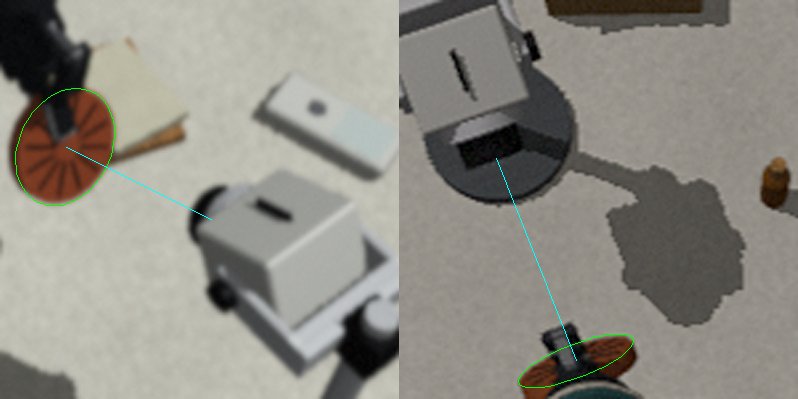

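The grooved disc coincides with the predicted ring within 1–2 px in both views: scene crop centre (63,147), top crop centre (577,362). The grooves face the lens. I'll settle briefly and hand in.

>>> step_arm --targets '[{"slide": [0,0,0],"spin": 0},{"slide": [0,0,0],"spin": 0},{"slide": [0,0,0],"spin": 0}]'

```text
time: 14.9
tool_pos: [547.4, 94.3, 187.4]
tool_rot: [1.605, 2.291, 0.564]
ft_force: [-0.1, 0.2, -1.4]
gripper_width: 0.154
grasp_force: 59.2
```

```bash
python3 st.py; python3 -c "
from workcell import arm
print(arm.finish_job())"
```

```text
t 14.9 pos [547.4  94.3 187.4] y head/elev [20.1 28.1] z [ 0.446  0.151 -0.882] q [-0.558  0.152  0.399  2.202 -0.398  0.337  0.516]
disc [552.6  96.  177.1]
the job is handed in; nothing more can be done
None
```

The job is handed in at about 15 s, with no verdict returned: the round sample is held still about 18 cm from the lens, grooves towards it, by my measurements within about 3 mm and 1° of the pose I worked out. The moves allow no direct tilt, so I got the 28° by driving the arm to the edge of its reach, where joint 6 read 2.002–2.004 against its 2.0 limit.

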